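# Stand the long cabinet leg on its foot

### The job

Two square cabinet legs lie on the workbench. Tip the longer one up onto its plain foot end, dowel uppermost, and let go of it: pivot it about its foot so that the foot stays down on the bench and the leg ends up standing by itself about where its foot was lying. Leave the short leg lying as it is.

Things in the scene. Friction and masses are not known exactly. Their poses are not given: they have to be found in the camera images.
- long_leg: the longer leg: beech, 40 x 40 mm section, 230 mm long without dowel, 0.25 kg, lying loose on one side. A 12 mm dowel stands 20 mm out of one end; the other end (foot) is plain and flat. Flush dark marks near the dowel end. Origin mid-length on its centre line; x axis from foot to dowel, y, z square to the sides. It lies along world y within 30 degrees, dowel to the robot's left (+y)
- long_leg_foot (a point): centre of the long leg's flat foot end face, 115 mm from the leg's origin along its -x axis, 20 mm from each side; axes as the leg's. Held lightly (about 4 N) across its sides near the dowel end, the leg can turn between the finger pads as that end is raised, so the tool may stay pointing down
- short_leg: the shorter leg, to be left alone: same beech, same 40 x 40 mm section and same dowel, but 130 mm long without the dowel; lying loose; origin at mid-length on its centre line, x axis from foot to dowel. A glue bottle (170 mm tall), a mallet and a wood offcut stand or lie on the far side of the bench and play no part

How it is judged:
At the end, for the whole second after the job is handed in: The long leg stands still by itself (under 80 mm/s) on its foot on the bench, dowel up, within 7 degrees of vertical, its foot centre within 90 mm of where it was at the start; the short leg still lies flat (within 10 degrees), within 30 mm of where it was (angle between long_leg's own x axis and vertical below 0.12 rad and height (world z) of long_leg_foot below 0.01 m and distance of long_leg_foot from where it was at the start of the episode below 0.09 m and linear speed of long_leg below 0.08 m/s and distance of short_leg from where it was at the start of the episode below 0.03 m and angle between short_leg's own x axis and vertical above 1.4 rad); the robot touches nothing.
It fails at once if the long leg's foot is lifted clear of the bench (centre of the foot face above 55 mm; it starts at 20 mm) (height (world z) of long_leg_foot above 0.055 m).
It fails at once if the short leg is pushed more than 30 mm (distance of short_leg from where it was at the start of the episode above 0.03 m).
It also fails if it takes over 45 s, if anything falls off the work surface, if the arm or the gripper's body presses on something with over 40 N, if the wrist force passes 120 N, or if a joint passes its speed limit or range.

### The arm

A 6-joint arm with a two-finger parallel gripper is mounted at the origin on the work surface. World frame = base frame: x ahead of the robot, y to its left, z up, the work surface at z = 0. Lengths are in m, angles in rad, forces in N, time in s.
With the tool pointing down it reaches from about 0.4 to 0.925 m from the base axis. Payload 12.5 kg.
Tool frame: the origin (TCP) lies at the very end of the fingers, on their centre line; the grasp point (between the pads) lies behind it (hold_point_z is the z of the grasp point in the tool frame, in m); z points along the fingers, y is the line along which they close (so a half turn about z gives the same grasp; the last joint's range is limited). The gripper opens to 95 mm and grips with 3 to 60 N. Pads are 20 mm wide; open, the fingers measure 119 mm over their backs; the gripper's body (75 mm by 180 mm) begins 59 mm behind the grasp point.
Start: joints at [1.166, 0.491, 1.559, -0, 1.092, -0.106], TCP at [0.184, 0.597, 0.215] pointing down, gripper open.
Joint ranges: [-3.1, 3.1], [-0.84, 2.19], [0.05, 2.79], [-1.13, 4.28], [0.06, 2.93], [-2.69, 2.69]. Speed limits (rad/s): [2.22, 2.22, 2.79, 3.14, 3.14, 3.14].

### API

Orientations are given as [roll, pitch, yaw] about the fixed x, y, z axes, in that order (R = Rz(yaw) Ry(pitch) Rx(roll)).
In Python, from cell import * gives the robot as it stands.
- The arm moves only by the tool drive_tool, never from a script. Its argument "commands" is a list of rows, each a list of 7 numbers: the opening, from 0 (shut) to 1 (fully open), then the shift along the tool's x, y, z in units of 0.05 m (1.0 is 0.05 m), then the turn, a rotation vector about the tool's x, y, z in units of pi/2 rad (1.0 is pi/2 rad). A call has 1 to 20 rows; each row shifts and turns the commanded pose from where the row before left it, along the tool's axes as they then stand; what a row does not reach is not made up. A row lasts 1/10 s, in which the tool goes at most 50 mm and 8.59 degrees, less where a joint would pass 70% of its speed; a pose out of reach is approached as far as the arm can. A call with a number of a shift or a turn outside -1 to 1 is refused whole. A call with a gripper value outside its range is refused whole. The fingers move at their own pace and stop on an object; "force" is the grip in N (left out, the last holds). Time passes only in rows, so rows that do not move let the fingers close. It gives the time, the measured TCP pose, the force, the opening and the grip force at its end, in the units of the state.
- state(): the state, without advancing time (a new reading comes with each control period).
- capture(name): name is "scene" or "top" or "wrist"; returns (picture, depth): 480x640x3 uint8, blue, green, red; 480x640 float32, m along the optical axis (not along the pixel's ray), 0 where there is no reading.
- calibration(name): a dict with "fx", "fy", "cx", "cy" (pixels), "xyz" and "rotation" of the camera in the world. Camera axes: x right, y down, z forward; pixel columns grow to the right and rows downward; lengths in m; the calibration is good to about 2 mm. The wrist camera is an equidistant fisheye: a pixel r from the principal point sees the ray r / f radians off the axis. A picture is of the moment at which its call begins: read the wrist's pose just before it. calibration takes no time and is no camera call; for the wrist camera it gives the pose at the moment of the call.
- finish_job(): hands the job in; it is judged then, once.
Trained networks look in the newest picture that a camera, given by its name, has taken for a name from the list of things; names that differ only in an ending like _2 or _b are one class to them, and where a whole thing is asked for, a point or a joint stands for the part that bears it (a point fixed in the world has none). Each returns a list of dicts, best first, with "p" (0 to 1); they miss things now and then, are a little off and sometimes report something else, mostly with a low value. They report only what shows in the picture. A call takes as long as a camera call.
- boxes_of(query, camera): "position" ([x, y, z] in m, in world coordinates, good to about 4 mm: the middle of the surface that is visible of it).
- silhouettes(query, camera): "region" (480x640 bool, what is visible of it).
The state is a dict: "time_s": time; "joint_pos": joint angles; "joint_vel": joint speeds; "joint_torque": joint torques, N m; "tool_pos": TCP position; "tcp_rot": TCP orientation; "contact_force": force on the tool from outside, world axes, zero at the start; "wrist_torque": the same for the moment, N m; "opening": opening from 0.0 (shut) to 1.0 (fully open); "grip_force": force on a finger pad.
Only numpy, scipy, OpenCV 4.12 (cv2) and the standard library are available. Lean on these libraries where they do the work, as an engineer would, in place of code of your own. Each camera call takes 0.05 s, during which the arm holds its last target. There are 200 camera calls.

## Working session

There is one attempt and no reset: what is moved stays moved. The work goes in short steps, Python scripts to look and compute and a tool call to move; the robot and the scene stay as the last step left them, time stands still between calls to the robot, and variables do not carry over. Pictures are saved under pics/ and viewed, at most 10 in all, crops included, and the job is handed in when it is done.

Besides the shell and the picture viewer there is one more tool, called after ">>>" as name([rows], argument=value, ...), one row to a line, values as JSON. drive_tool: Moves the arm, as the interface text tells. Its arguments: {"type":"object","properties":{"commands":{"type":"array"},"force":{"type":"number"}},"required":["commands"]}

```bash
mkdir -p pics
cat > h.py <<'E'
from cell import *
import numpy as np, cv2
def pts(cam,depth,mask):
    c=calibration(cam); v,u=np.nonzero(mask&(depth>0)); z=depth[v,u]
    P=np.c_[(u-c["cx"])/c["fx"]*z,(v-c["cy"])/c["fy"]*z,z]
    R=np.array(c["rotation"])
    return P@R.T+np.array(c["xyz"])
E
python3 - <<'E'
from h import *
s=state();print({k:np.round(v,3).tolist() for k,v in s.items()})
c=calibration("top");print(c)
im,d=capture("top");cv2.imwrite("pics/top.png",im)
for n in("long_leg","short_leg"):
    for r in silhouettes(n,"top")[:2]:
        m=r["region"];P=pts("top",d,m);v,u=np.nonzero(m)
        t=P[(P[:,2]>.034)&(P[:,2]<.046)]
        print(n,r["p"],len(P),u.mean(),v.mean(),np.median(P[:,2]))
        if len(t)>10:
            print(cv2.minAreaRect((t[:,:2]*1000).astype(np.float32)),cv2.boxPoints(cv2.minAreaRect((t[:,:2]*1000).astype(np.float32))).round().tolist())
E
```

```text
{'time_s': 0.0, 'joint_pos': [1.166, 0.492, 1.559, 0.0, 1.092, -0.106], 'joint_vel': [0.002, -0.0, -0.003, 0.001, -0.0, -0.0], 'joint_torque': [-0.003, -61.265, -25.817, 0.069, 0.048, -0.0], 'tool_pos': [0.184, 0.597, 0.214], 'tcp_rot': [-3.14, -0.0, 2.843], 'contact_force': [-0.875, 0.076, 0.06], 'wrist_torque': [0.016, -0.035, 0.044], 'grip_force': 0.0, 'opening': 1.002}
{'fx': 590.6970462195402, 'fy': 590.6970462195402, 'cx': 321.6165206981938, 'cy': 241.00810541081134, 'xyz': array([ 0.37430977, -0.04207396,  1.18558036]), 'rotation': array([-3.0090092 , -0.01121553, -1.58400806])}Traceback (most recent call last):
  File "<stdin>", line 7, in <module>
  File "h.py", line 7, in pts
    return P@R.T+np.array(c["xyz"])
           ~~~~~^~~~~~~~~~~~~~~~~~~
ValueError: operands could not be broadcast together with shapes (2442,) (3,)
```

View pics/top.png

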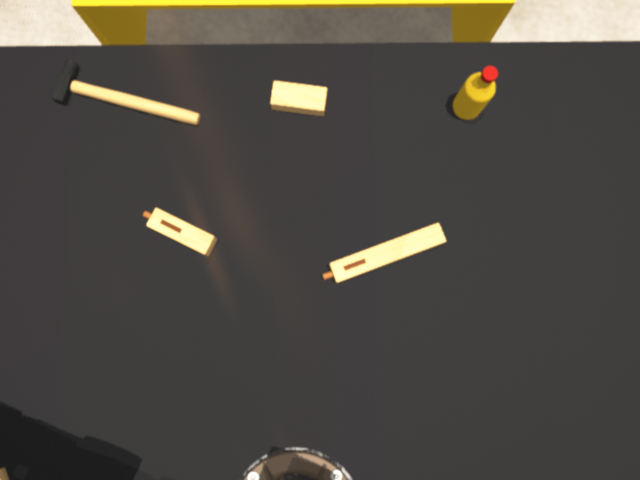

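The top view shows the long leg from the dowel at about (327,275) to the foot at (443,233). The short leg is at (180,231), well clear of it.

```bash
sed -i 's/R=np.array(c\["rotation"\])/R=Rot.from_euler("xyz",c["rotation"]).as_matrix()/; s/^import numpy.*/&\nfrom scipy.spatial.transform import Rotation as Rot/' h.py
python3 - <<'E'
from h import *
im,d=capture("top")
for n in("long_leg","short_leg"):
    for r in silhouettes(n,"top")[:2]:
        m=r["region"];P=pts("top",d,m);v,u=np.nonzero(m)
        t=P[(P[:,2]>.034)&(P[:,2]<.048)]
        print(n,r["p"],len(P),len(t),u.mean(),v.mean(),np.median(P[:,2]))
        if len(t)>10:
            b=cv2.minAreaRect((t[:,:2]*1000).astype(np.float32));print(b,cv2.boxPoints(b).round().tolist())
print(calibration("wrist"))
E
```

```text
long_leg 0.65 2436 2325 386.34711420384775 253.3913221449038 0.04136770289687741
((503.20849609375, -185.482421875), (40.35578536987305, 230.27871704101562), 19.888465881347656) [[445.0, -84.0], [523.0, -301.0], [561.0, -287.0], [483.0, -70.0]]
{'fx': 371.64829954431775, 'fy': 371.64829954431775, 'cx': 319.28298859575614, 'cy': 240.2732843776192, 'xyz': array([0.11043167, 0.61889042, 0.38486401]), 'rotation': array([2.86913182e+00, 5.46319566e-04, 1.27106355e+00])}
```

```bash
ls
python3 - <<'E'
import cell
print([n for n in dir(cell) if n[0]!='_']); print(getattr(cell,'hold_point_z',None))
E
```

```text
h.py
pics
['Unreachable', 'boxes_of', 'calibration', 'capture', 'finish_job', 'hold_point_z', 'silhouettes', 'state']
-0.0188
```

>>> drive_tool([
  [1,0,0,0,0,0,0.084],
  [1,0,0,0,0,0,0.084],
  [1,0,0,0,0,0,0.084],
  [1,0,0,0,0,0,0.084],
  [1,0,0,0,0,0,0.084],
  [1,0,0,0,0,0,0.084],
  [1,0,0,0,0,0,0.084],
  [1,0,0.6,0,0,0,0],
  [1,-0.7,0.6,0,0,0,0],
  [1,-0.8,0.3,0,0,0,0],
  [1,-0.8,0,0,0,0,0],
  [1,-0.8,0,0,0,0,0],
  [1,-0.8,0,0,0,0,0],
  [1,-0.8,0,0,0,0,0],
  [1,-0.8,0,0,0,0,0],
  [1,-0.8,0,0,0,0,0],
  [1,-0.8,0,0,0,0,0],
  [1,-0.8,0,0,0,0,0],
], force=5)

```text
time_s: 2.05
tool_pos: [0.3896, 0.2502, 0.2148]
tcp_rot: [3.141, -0.0, 1.919]
contact_force: [-0.3, -0.0, -1.3]
opening: 0.999
grip_force: 0.0
```

>>> drive_tool([
  [1,-0.79,0,0,0,0,0],
  [1,-0.79,0,0,0,0,0],
  [1,-0.79,0,0,0,0,0],
  [1,-0.79,-0.1,0,0,0,0],
  [1,-0.79,-0.1,0,0,0,0],
  [1,-0.79,-0.1,0,0,0,0],
  [1,-0.79,-0.1,0,0,0,0],
  [1,-0.79,-0.2,0,0,0,0],
  [1,-0.78,-0.2,0,0,0,0],
  [1,0,0,0.6,0,0,0],
  [1,0,0,0.6,0,0,0],
  [1,0,0,0.6,0,0,0],
  [1,0,0,0,0,0,0],
])

```text
time_s: 3.35
tool_pos: [0.4714, -0.0953, 0.122]
tcp_rot: [-3.137, -0.004, 1.919]
contact_force: [0.1, 0.2, -0.5]
opening: 1.0
grip_force: 0.0
```

Run:
```python
from h import *
s=state();print(s["tool_pos"],s["tcp_rot"])
u=np.array([-.340,.940]);n=np.array([.940,.340])
e=np.array([.5032,-.1855])+.093*u-np.array(s["tool_pos"][:2]);print("u",e@u/.05,"n",e@n/.05)
im,d=capture("wrist");cv2.imwrite("pics/w1.png",im)
```

```text
[ 0.47139323 -0.09533818  0.12202597] [-3.13733807 -0.00359883  1.9187549 ]
u -0.05281619877944826 n -0.015133144756726658
```

View pics/w1.png

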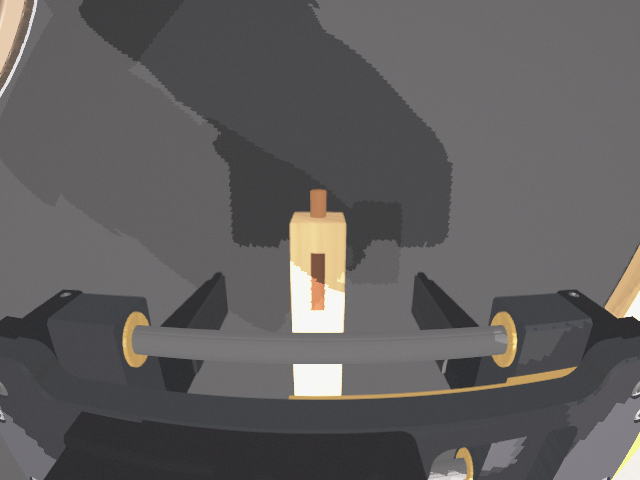

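>>> drive_tool([
  [1,-0.05,0,0.6,0,0,0],
  [1,0,0,0.6,0,0,0],
  [1,0,0,0.6,0,0,0],
  [1,0,0,0.4,0,0,0],
  [1,0,0,0.1,0,0,0],
  [1,0,0,0,0,0,0],
  [1,0,0,0,0,0,0],
])

```text
time_s: 4.1
tool_pos: [0.4745, -0.0982, 0.011]
tcp_rot: [3.14, 0.001, 1.919]
contact_force: [0.5, 0.6, -0.0]
opening: 1.003
grip_force: 0.0
```

>>> drive_tool([
  [1,0,-0.04,0.1,0,0,0],
  [1,0,0,0,0,0,0],
  [0.3,0,0,0,0,0,0],
  [0.3,0,0,0,0,0,0],
  [0.3,0,0,0,0,0,0],
  [0.3,0,0,0,0,0,0],
  [0.3,0,0,0,0,0,0],
  [0.3,0,0,0,0,0,0],
  [0.3,0,0,0,0,0,0],
  [0.3,0,0,0,0,0,0],
], force=5)

```text
time_s: 5.1
tool_pos: [0.4718, -0.0987, 0.0046]
tcp_rot: [3.142, -0.0, 1.919]
contact_force: [-0.1, -0.1, -0.3]
opening: 0.422
grip_force: 5.0
```

```bash
cat > arc.py <<'E'
from h import *
# foot lower edge E; grasp point (a,b) in leg frame from that edge
u=np.array([-.340,.940]);E=np.array([.5032,-.1855])-.115*u
s=state();p=np.array(s["tool_pos"]);g=(p[:2]-E)@u;h=p[2]-hold_point_z
print("grasp along",g,"height",h,"opening",s["opening"],"grip",s["grip_force"],s["contact_force"])
th=np.radians(np.linspace(0,90,31))
A=g*np.cos(th)-h*np.sin(th);Z=g*np.sin(th)+h*np.cos(th)
print(np.c_[np.diff(A)/.05,-np.diff(Z)/.05].round(2).tolist())
E
python3 arc.py
```

```text
grasp along 0.20718876270876752 height 0.023411729467843298 opening 0.4219931223370855 grip 4.997621700167656 [-0.12752022 -0.10150562 -0.258415  ]
[[-0.03, -0.22], [-0.04, -0.21], [-0.05, -0.21], [-0.06, -0.21], [-0.07, -0.21], [-0.09, -0.2], [-0.1, -0.2], [-0.11, -0.19], [-0.12, -0.19], [-0.13, -0.18], [-0.13, -0.17], [-0.14, -0.16], [-0.15, -0.16], [-0.16, -0.15], [-0.17, -0.14], [-0.17, -0.13], [-0.18, -0.12], [-0.19, -0.11], [-0.19, -0.1], [-0.2, -0.09], [-0.2, -0.08], [-0.21, -0.07], [-0.21, -0.06], [-0.21, -0.05], [-0.21, -0.04], [-0.22, -0.03], [-0.22, -0.02], [-0.22, -0.0], [-0.22, 0.01], [-0.22, 0.02]]
```

>>> drive_tool([
  [0.3,-0.03,0,-0.22,0,0,0],
  [0.3,-0.04,0,-0.21,0,0,0],
  [0.3,-0.05,0,-0.21,0,0,0],
  [0.3,-0.06,0,-0.21,0,0,0],
  [0.3,-0.07,0,-0.21,0,0,0],
  [0.3,-0.09,0,-0.2,0,0,0],
  [0.3,-0.1,0,-0.2,0,0,0],
  [0.3,-0.11,0,-0.19,0,0,0],
  [0.3,-0.12,0,-0.19,0,0,0],
  [0.3,-0.13,0,-0.18,0,0,0],
  [0.3,0,0,0,0,0,0],
])

```text
time_s: 6.2
tool_pos: [0.4863, -0.1373, 0.1068]
tcp_rot: [3.14, 0.002, 1.919]
contact_force: [0.5, 0.5, -0.4]
opening: 0.42
grip_force: 5.0
```

Run:
```python
from h import *
s=state();print(s["tool_pos"],s["contact_force"],s["opening"])
im,d=capture("scene");im2,_=capture("wrist")
cv2.imwrite("pics/s1.png",np.hstack([cv2.resize(im,(400,300)),cv2.resize(im2,(400,300))]))
```

```text
[ 0.48633719 -0.13729474  0.10675427] [ 0.47891015  0.54901794 -0.3735677 ] 0.42049542829016884
```

View pics/s1.png

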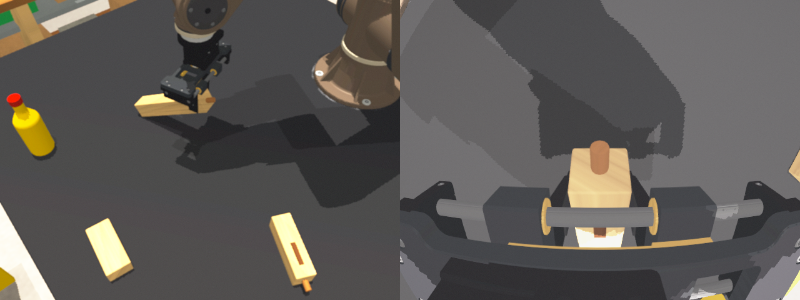

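>>> drive_tool([
  [0.3,-0.13,0,-0.17,0,0,0],
  [0.3,-0.14,0,-0.16,0,0,0],
  [0.3,-0.15,0,-0.16,0,0,0],
  [0.3,-0.16,0,-0.15,0,0,0],
  [0.3,-0.17,0,-0.14,0,0,0],
  [0.3,-0.17,0,-0.13,0,0,0],
  [0.3,-0.18,0,-0.12,0,0,0],
  [0.3,-0.19,0,-0.11,0,0,0],
  [0.3,-0.19,0,-0.1,0,0,0],
  [0.3,-0.2,0,-0.09,0,0,0],
  [0.3,-0.2,0,-0.08,0,0,0],
  [0.3,-0.21,0,-0.07,0,0,0],
  [0.3,0,0,0,0,0,0],
])

```text
time_s: 7.6
tool_pos: [0.5218, -0.236, 0.18]
tcp_rot: [3.141, 0.001, 1.918]
contact_force: [-0.3, 0.5, 1.5]
opening: 0.418
grip_force: 5.0
```

```bash
cat > look.py <<'E'
from h import *
import sys
s=state();print(s["tool_pos"],s["contact_force"],s["opening"],s["wrist_torque"])
u=np.array([-.340,.940]);E=np.array([.5032,-.1855])-.115*u
print("along",(np.array(s["tool_pos"][:2])-E)@u,"grasp z",s["tool_pos"][2]-hold_point_z)
im,d=capture("scene");im2,_=capture("wrist")
r=silhouettes("long_leg","scene")
P=pts("scene",d,np.ones(d.shape,bool)) if not r else pts("scene",d,r[0]["region"])
if r:
    q=P[:,:2]-E;print(r[0]["p"],len(P))
    for z in np.arange(.01,.25,.03):
        k=abs(P[:,2]-z)<.008
        if k.sum()>5: print(z.round(2),"along 5/95%",np.percentile(q[k]@u,[5,50,95]).round(3),"across",np.percentile(q[k]@[.94,.34],[5,50,95]).round(3))
    v,w=np.nonzero(r[0]["region"]);cy,cx=int(v.mean()),int(w.mean())
    y0=np.clip(cy-120,0,240);x0=np.clip(cx-160,0,320);im=im[y0:y0+240,x0:x0+320]
cv2.imwrite(sys.argv[1],np.hstack([cv2.resize(im,(400,300)),cv2.resize(im2,(400,300))]))
E
python3 look.py pics/s2.png
```

```text
[ 0.52182862 -0.23595422  0.17997225] [-0.31561133  0.50690163  1.4516098 ] 0.41824999857973433 [-0.04897155  0.03250238  0.03562051]
along 0.061147301052472985 grasp z 0.1987722452450541
0.65 3154
0.01 along 5/95% [-0.027 -0.004  0.007] across [-0.01   0.02   0.021]
0.04 along 5/95% [-0.022  0.002  0.02 ] across [-0.006  0.02   0.021]
0.07 along 5/95% [-0.008  0.015  0.033] across [-0.003  0.02   0.021]
0.1 along 5/95% [0.005 0.03  0.048] across [-0.007  0.02   0.021]
0.13 along 5/95% [0.022 0.045 0.063] across [-0.004  0.02   0.021]
0.16 along 5/95% [0.036 0.06  0.077] across [-0.004  0.02   0.021]
0.19 along 5/95% [0.072 0.085 0.092] across [-0.009  0.019  0.021]
0.22 along 5/95% [0.063 0.075 0.088] across [-0.015  0.005  0.019]
```

View pics/s2.png

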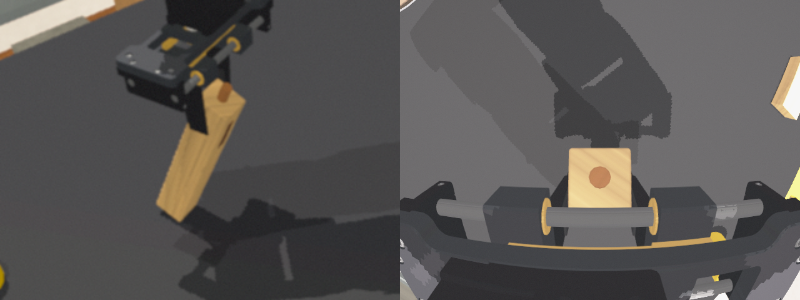

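>>> drive_tool([
  [0.3,-0.21,0,-0.06,0,0,0],
  [0.3,-0.21,0,-0.05,0,0,0],
  [0.3,-0.21,0,-0.04,0,0,0],
  [0.3,-0.21,0,-0.03,0,0,0],
  [0.3,-0.2,0,-0.01,0,0,0],
  [0.3,-0.16,0,0,0,0,0],
  [0.3,-0.14,0,0,0,0,0],
  [0.3,-0.12,0,0.01,0,0,0],
  [0.3,-0.1,0,0.01,0,0,0],
  [0.3,-0.08,0,0.01,0,0,0],
  [0.3,-0.04,0,0.01,0,0,0],
  [0.3,0,0,0,0,0,0],
  [0.3,0,0,0,0,0,0],
])

```text
time_s: 9.05
tool_pos: [0.5498, -0.3133, 0.1871]
tcp_rot: [3.142, -0.0, 1.919]
contact_force: [0.7, 0.0, -2.0]
opening: 0.42
grip_force: 5.0
```

```bash
python3 look.py pics/s3.png
```

```text
[ 0.54982287 -0.31329775  0.18711142] [ 0.65097321  0.02840408 -1.96218791] 0.4203833869741338 [ 0.02765147  0.07382405 -0.0054213 ]
along -0.021073661289783982 grasp z 0.2059114204289066
0.63 3374
0.01 along 5/95% [-0.096 -0.071 -0.068] across [-0.012  0.017  0.021]
0.04 along 5/95% [-0.098 -0.07  -0.056] across [-0.008  0.019  0.021]
0.07 along 5/95% [-0.085 -0.058 -0.044] across [-0.01   0.02   0.021]
0.1 along 5/95% [-0.073 -0.046 -0.031] across [-0.009  0.02   0.021]
0.13 along 5/95% [-0.06  -0.033 -0.019] across [-0.01   0.019  0.021]
0.16 along 5/95% [-0.047 -0.02  -0.006] across [-0.011  0.019  0.021]
0.19 along 5/95% [-0.011  0.003  0.007] across [-0.012  0.018  0.021]
0.22 along 5/95% [-0.012  0.003  0.014] across [-0.015  0.007  0.02 ]
```

View pics/s3.png

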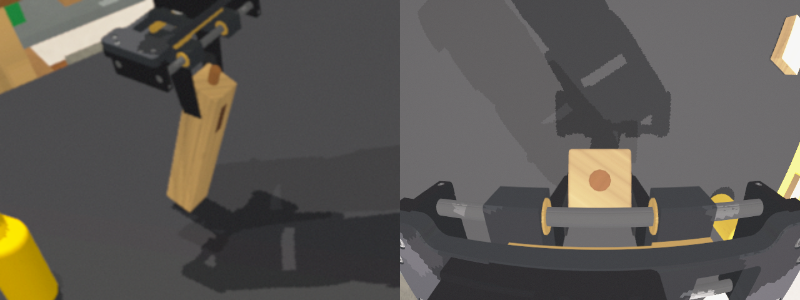

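The foot has slid about 70 mm and pad friction is holding the leg about 23° off vertical. I'll grip a little harder and tilt the tool about the grasp point. That swings the foot back under it and uprights the leg.

>>> drive_tool([
  [0.3,0,0,0,0,0,0],
  [0.3,0,0,-0.08,0,0,0],
  [0.3,0,0,-0.08,0,0,0],
  [0.3,0.02,0,0,0,0.03,0],
  [0.3,0.02,0,0,0,0.03,0],
  [0.3,0.02,0,0,0,0.03,0],
  [0.3,0.02,0,0,0,0.03,0],
  [0.3,0.02,0,0,0,0.03,0],
  [0.3,0.02,0,0,0,0.03,0],
  [0.3,0.02,0,0,0,0.03,0],
  [0.3,0.02,0,0,0,0.03,0],
  [0.3,0,0,0,0,0.01,0],
  [0.3,0,0,0,0,0,0],
  [0.3,0,0,0,0,0,0],
], force=15)

```text
time_s: 10.6
tool_pos: [0.5472, -0.3061, 0.1965]
tcp_rot: [3.141, -0.392, 1.919]
contact_force: [-0.1, -0.4, -2.5]
opening: 0.417
grip_force: 15.0
```

```bash
python3 look.py pics/s4.png
```

```text
[ 0.54724059 -0.30610375  0.19653625] [-0.08253657 -0.36555129 -2.4856679 ] 0.4169302041621787 [-0.36435569 -0.12387515  0.01572459]
along -0.013433329511545378 grasp z 0.21533624693548312
```

View pics/s4.png

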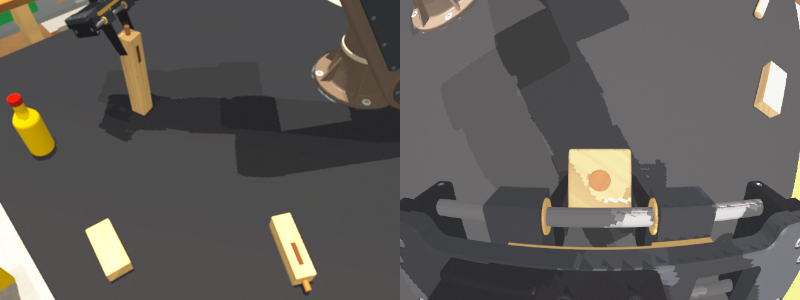

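The leg now looks nearly vertical, with its foot at about (145,110) in the half-size view. The network missed it this time, so I'll measure the tilt straight from depth.

```bash
cat > tilt.py <<'E'
from h import *
u=np.array([-.340,.940]);n=np.array([.94,.34]);E=np.array([.5032,-.1855])-.115*u
im,d=capture("scene");P=pts("scene",d,np.ones(d.shape,bool));a=(P[:,:2]-E)@u;c=(P[:,:2]-E)@n;z=P[:,2]
k=(abs(c)<.05)&(a>-.12)&(a<.08)&(z>-.02)&(z<.3);P,a,c,z=P[k],a[k],c[k],z[k]
for h in np.arange(0.005,.25,.01):
    m=abs(z-h)<.005
    if m.sum()>5: print(h.round(3),m.sum(),np.percentile(a[m],[2,98]).round(4),np.percentile(c[m],[2,98]).round(4))
m=(z>.03)&(z<.15)
f=m&(c>.014)   # the +n face
for name,x in(("along",a),("across",c)):
    e=[(h,np.percentile(x[abs(z-h)<.005],97)) for h in np.arange(.03,.16,.01)]
    e=np.array(e);print(name,"lean deg",np.degrees(np.arctan(np.polyfit(e[:,0],e[:,1],1)[0])))
E
python3 tilt.py
```

```text
0.005 1294 [-0.1165  0.0753] [-0.0471  0.0487]
0.015 140 [-0.0291  0.0087] [-0.0166  0.0213]
0.025 143 [-0.0299  0.0091] [-0.0173  0.0217]
0.035 149 [-0.0298  0.0089] [-0.0178  0.0212]
0.045 150 [-0.0287  0.0091] [-0.0159  0.0214]
0.055 153 [-0.0293  0.009 ] [-0.0163  0.0212]
0.065 161 [-0.0288  0.009 ] [-0.0173  0.0215]
0.075 162 [-0.0294  0.009 ] [-0.0164  0.0213]
0.085 163 [-0.0296  0.0093] [-0.0171  0.0214]
0.095 171 [-0.0289  0.0093] [-0.0171  0.0216]
0.105 183 [-0.0293  0.0093] [-0.0165  0.0216]
0.115 180 [-0.0285  0.0092] [-0.0174  0.0215]
0.125 187 [-0.029   0.0094] [-0.017   0.0217]
0.135 191 [-0.0287  0.0096] [-0.0166  0.0214]
0.145 191 [-0.0288  0.01  ] [-0.017   0.0217]
0.155 215 [-0.0284  0.0097] [-0.0171  0.0216]
0.165 208 [-0.0285  0.0097] [-0.0168  0.0216]
0.175 214 [-0.0288  0.0102] [-0.0172  0.0216]
0.185 225 [-0.0274  0.01  ] [-0.0168  0.0215]
0.195 205 [-0.0258  0.0098] [-0.0174  0.0251]
0.205 242 [-0.0286  0.0101] [-0.0164  0.0279]
0.215 287 [-0.0315  0.0104] [-0.0162  0.0289]
0.225 316 [-0.0358  0.0101] [-0.0171  0.0304]
0.235 697 [-0.04    0.0095] [-0.0254  0.0313]
0.245 295 [-0.0462 -0.0051] [-0.0283  0.033 ]
along lean deg 0.3852989772993563
across lean deg 0.1324210918201659
```

>>> drive_tool([
  [0.3,-0.0075,0,0.0185,0,0,0],
  [0.3,-0.0075,0,0.0185,0,0,0],
  [0.3,-0.0075,0,0.0185,0,0,0],
  [0.3,-0.0075,0,0.0185,0,0,0],
  [0.3,0,0,0,0,0,0],
  [0.3,0,0,0,0,0,0],
])

```text
time_s: 11.4
tool_pos: [0.5472, -0.3061, 0.1924]
tcp_rot: [3.142, -0.393, 1.919]
contact_force: [0.8, 0.8, -2.4]
opening: 0.419
grip_force: 15.0
```

>>> drive_tool([
  [0.3,-0.0075,0,0.0185,0,0,0],
  [0.3,-0.0075,0,0.0185,0,0,0],
  [0.3,0,0,0,0,0,0],
  [0.3,0,0,0,0,0,0],
], force=8)

```text
time_s: 11.8
tool_pos: [0.5472, -0.3061, 0.1904]
tcp_rot: [3.142, -0.393, 1.919]
contact_force: [0.5, -0.3, -1.1]
opening: 0.42
grip_force: 8.0
```

>>> drive_tool([
  [0.3,-0.0075,0,0.0185,0,0,0],
  [0.3,0,0,0,0,0,0],
  [0.3,0,0,0,0,0,0],
])

```text
time_s: 12.1
tool_pos: [0.5472, -0.306, 0.1894]
tcp_rot: [3.141, -0.393, 1.919]
contact_force: [0.5, 0.2, -2.4]
opening: 0.419
grip_force: 8.0
```

>>> drive_tool([
  [0.3,-0.0075,0,0.0185,0,0,0],
  [0.3,-0.0075,0,0.0185,0,0,0],
  [0.3,0,0,0,0,0,0],
  [0.3,0,0,0,0,0,0],
])

```text
time_s: 12.5
tool_pos: [0.5473, -0.3063, 0.1887]
tcp_rot: [3.141, -0.392, 1.919]
contact_force: [-1.3, -0.6, 6.9]
opening: 0.417
grip_force: 8.0
```

Contact: the bench is pushing back with about 9 N. I'll check the tilt, then release.

```bash
python3 tilt.py | tail -2
```

```text
along lean deg 0.2838614127078515
across lean deg -0.07827404063368854
```

>>> drive_tool([
  [0.3,0.004,0,-0.009,0,0,0],
  [0.5,0,0,0,0,0,0],
  [0.6,0,0,0,0,0,0],
  [0.8,0,0,0,0,0,0],
  [1,0,0,0,0,0,0],
  [1,0,0,0,0,0,0],
  [1,0,0,0,0,0,0],
  [1,0,0,0,0,0,0],
])

```text
time_s: 13.35
tool_pos: [0.5471, -0.306, 0.1879]
tcp_rot: [3.142, -0.393, 1.919]
contact_force: [-0.1, -0.2, -0.1]
opening: 0.945
grip_force: 0.0
```

```bash
python3 tilt.py | tail -2
```

```text
along lean deg -0.002993736498705165
across lean deg -0.09682440438044947
```

It stands on its own. Next I retract along the tool axis.

>>> drive_tool([
  [1,0,0,-0.2,0,0,0],
  [1,0,0,-0.3,0,0,0],
  [1,0,0,-0.5,0,0,0],
  [1,0,0,-0.6,0,0,0],
  [1,0,0,-0.6,0,0,0],
  [1,0,0,-0.4,0,0,0],
  [1,0,0,-0.2,0,0,0],
  [1,0,0,0,0,0,0],
  [1,0,0,0,0,0,0],
])

```text
time_s: 14.3
tool_pos: [0.5652, -0.3561, 0.3164]
tcp_rot: [-3.141, -0.394, 1.919]
contact_force: [0.4, 0.5, 0.3]
opening: 1.0
grip_force: 0.0
```

```bash
python3 tilt.py | sed -n '2,4p;18,$p'; python3 -c "
from h import *
im,d=capture('scene');cv2.imwrite('pics/f.png',im)"
```

```text
0.015 138 [-0.0298  0.0088] [-0.0175  0.0212]
0.025 150 [-0.0294  0.009 ] [-0.0172  0.0217]
0.035 147 [-0.0278  0.0089] [-0.0175  0.0212]
0.175 224 [-0.0293  0.0092] [-0.0166  0.0214]
0.185 227 [-0.0291  0.009 ] [-0.0173  0.0213]
0.195 233 [-0.0293  0.0095] [-0.0168  0.0216]
0.205 228 [-0.0292  0.0089] [-0.0165  0.0215]
0.215 251 [-0.0289  0.0091] [-0.0168  0.0215]
0.225 501 [-0.031   0.0086] [-0.0178  0.0211]
0.235 154 [-0.0274  0.0073] [-0.0146  0.0188]
0.245 80 [-0.0164 -0.0056] [-0.005   0.0065]
along lean deg 0.11956539958806098
across lean deg -0.10021963389747929
```

View pics/f.png

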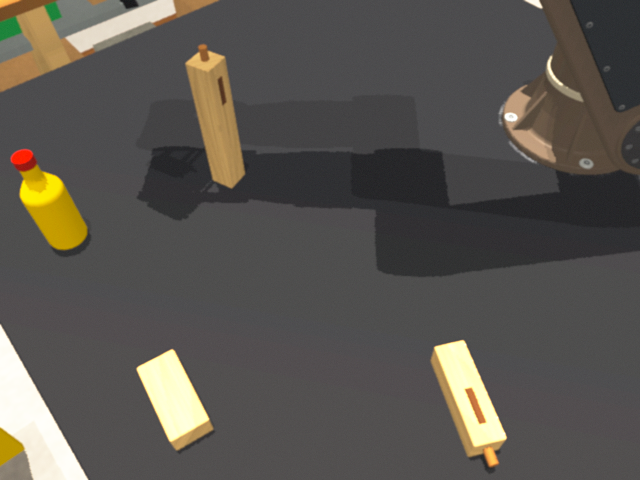

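The long leg stands upright with its foot at (228,185) and its dowel at (203,52). The short leg at (468,398) is untouched and the gripper is clear, so I'm handing the job in.

```bash
python3 -c "
from cell import *
print(finish_job())"
```

```text
the job is handed in; nothing more can be done
None
```

The long leg stands by itself on its foot, dowel up, about 0.1° off vertical and about 10 mm (plan view) from where its foot lay; on the way the foot slid about 70 mm and hung a few millimetres off the bench before I set it back, the short leg was not touched, and the job is handed in (no verdict was returned).

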